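Shut the ink bay, try the plotter's cover and hold it open

ROBOT

A 6-joint arm with a two-finger parallel gripper is mounted at the origin on the work surface. World frame = base frame: x ahead of the robot, y to its left, z up, the work surface at z = 0. Lengths are in m, angles in rad, forces in N, time in s.
With the tool pointing down it reaches from about 0.225 to 0.875 m from the base axis. Payload 3.4 kg.
Tool frame: the origin (TCP) lies at the very end of the fingers, on their centre line; the grasp point (between the pads) lies 19 mm behind it (manip.grasp_offset is the distance from the TCP to the grasp point, in m); x points along the fingers, y is the direction in which the jaws open and shut, and the axes are right-handed (so a half turn about x gives the same grasp; the last joint's range is limited). The gripper opens to 85 mm and grips with 20 to 120 N. Pads are 22 mm wide; open, the fingers measure 114 mm over their backs; the gripper's body (76 mm by 85 mm) begins 54 mm behind the grasp point. The pads swing forward as they close: fully open they stand 13 mm farther back than shut.
Start: joints at [-1.46, 0.276, 1.505, -0, 1.361, -0.121], TCP at [0.132, -0.56, 0.231] pointing down, gripper open.
Joint ranges: [-2.89, 2.89], [-0.75, 2.08], [0.22, 2.7], [-1.18, 4.32], [0.11, 2.71], [-2.7, 2.7]. Speed limits (rad/s): [2.57, 2.57, 3.14, 3.14, 3.14, 3.14].

INTERFACE

Orientations are given as a unit quaternion [w, x, y, z].
In Python, from rig import manip gives the robot as it stands.
- The arm moves only by the tool step_arm, never from a script. Its argument "increments" is a list of rows, each an object with "grip": the opening, from 0 (shut) to 1 (fully open); "delta_pos": the shift along the world's x, y, z in m, a list of three; "twist": the turn about the world's z in degrees. A call has 1 to 10 rows; each row shifts and turns the commanded pose from where the row before left it; what a row does not reach is not made up. A row lasts 1/12 s, in which the tool goes at most 41.7 mm and 7.16 degrees, less where a joint would pass 70% of its speed; a pose out of reach is approached as far as the arm can. A call with a gripper value outside its range is refused whole. The fingers move at their own pace and stop on an object; "force" is the grip in N (left out, the last holds). Time passes only in rows, so rows that do not move let the fingers close. It gives the time, the measured TCP pose, the force and the opening at its end, in the units of the state.
- manip.get_state(): the state, without advancing time (a new reading comes with each control period).
- manip.get_image(name): name is "scene" or "top" or "wrist"; returns a dict with "img" (400x640x3 uint8, red, green, blue), "fx", "fy", "cx", "cy" (pixels), "D" ([k1, k2, p1, p2, k3] as OpenCV has them; the pictures are not rectified), "rvec" (rotation vector, rad) and "tvec" (3), from world to camera coordinates, as OpenCV has them; the wrist camera has in their place "mount" (4x4, takes a point from camera to tool coordinates, whose origin is the TCP and whose axes are the tool frame's). Camera axes: x right, y down, z forward; pixel columns grow to the right and rows downward; lengths in m; the calibration is good to about 2 mm. A picture is of the moment at which its call begins: read the wrist's pose just before it. There is no depth.
- manip.sign_off(): hands the job in, once; it reports no verdict.
The state is a dict: "clock": time; "qpos": joint angles; "qd": joint speeds; "effort": joint torques, N m; "position": TCP position; "ee_rot": TCP orientation; "contact_force": force on the tool from outside, world axes, zero at the start; "moment": the same for the moment, N m; "width": finger opening in m.
Only numpy, scipy, OpenCV 4.12 (cv2) and the standard library are available. Lean on these libraries where they do the work, as an engineer would, in place of code of your own. Each camera call takes 0.05 s, during which the arm holds its last target. There are 200 camera calls.

TASK

Get the plotter ready for a look at its print head: push the ink bay door at its front shut until it snaps home on its catch, then, before touching the red release, tug the top cover up (the black bar is its handle) to learn whether it is caught. If it is caught, slide the red release towards the plotter's right-hand end to free it. Raise the cover to about 45 degrees (within 10) and finish while still holding it there, leaving the loose things around the plotter alone.

Things in the scene. Friction and masses are not known exactly. Their poses are not given: they have to be found in the camera images.
- plotter: Grey benchtop plotter, 300 (its x) x 400 (its y) x 110 mm high, fixed to the table; its place and yaw vary. Origin: centre of its underside. Its front looks along its -x, towards the robot; its +y is its left end as the robot sees it, -y its right-hand end. The front 60 mm of its top (x -150 to -90) is a ledge at z 110 mm; behind it lies the white cover. The front face carries the ink bay door on the left half.
- bay_door (a joint): Grey ink bay door, 130 mm wide, 85 mm high (z 17.5 to 102.5 mm), 12 mm thick, hinged about a vertical axis at its left (+y) edge. rad: 0 = shut, grows as it swings out towards the robot; starts ajar. It swings easily and stays where left except near the end: from about 0.085 to 0.035 rad a sprung roller pushes it open (about 5 N at the edge), past that it snaps to 0 and is held. Push it right to its stop (fully home below 0.02).
- door_push (a point): Point on the outer face of the ink bay door, 105 mm from the hinge axis and 80 mm above the table, 22.5 mm below the door's top edge. Its x axis is the door's inward normal (the way to push).
- door_hinge (a point): Point on the vertical hinge axis of the door, 80 mm above the table, in the plane of the door's outer face. In the plotter's frame at (-162, 170, 80) mm. Its x axis is the door's inward normal.
- cover (a joint): White top cover, 178 x 396 x 8 mm, 0.5 kg, hinged along the plotter's y at its rear edge. rad: 0 = shut, grows as its front rises, up to 1.3. It falls shut if let go. If caught it lifts only by some 0.05 rad (8 mm at the bar), then stops hard; if free it goes on rising with about 3 N at the bar. Nothing outside shows which; a pull of 10 N tells.
- cover_handle (a point): Middle of the black round bar handle on the cover, diameter 10 mm, 120 mm long along the plotter's y between two end posts, its axis 50 mm above the cover's underside (42 mm above its top face). Shut, it lies 160 mm above the table, at (-65, 0, 160) mm in the plotter's frame. It turns with the cover; its y axis runs along the bar.
- cover_hinge (a point): Middle of the cover's hinge axis, 110 mm above the table, at (85, 0, 110) mm in the plotter's frame; its y axis is the hinge axis. The bar lies 150 mm in front of it and 50 mm above it when shut.
- release (a joint): Red release tab, an upright fin 16 mm (plotter's x) x 14 mm (plotter's y) standing 46 mm above the ledge. m: 0 = start, grows as it slides along the plotter's -y, up to 0.022 (its stop). It takes about 4 N and stays where it is left. It drags the hidden bolt out with it: from 0.012 on, the cover is always free.
- release_top (a point): Middle of the top of the red release tab, 156 mm above the table; at the start at (-122, -125, 156) mm in the plotter's frame. The cover's front edge lies 24 mm behind the fin, its top at 118 mm.
- pen_cup: Blue ceramic cup, 72 mm wide, 95 mm high, standing at the plotter's left end; leave it alone. Origin: centre of its underside.
- tape_roll: Roll of amber tape lying flat, 96 mm wide, 25 mm high, at the plotter's right end; leave it alone. Origin: centre of its underside.
- loupe: Small black magnifier, 44 mm wide, 45 mm high, standing on the table before the right half of the plotter; leave it alone. Origin: centre of its underside.

How it is judged:
On the way, in this order (a step that is already met when the one before it is completed fails the run):
1. the ink bay door is shut home on its catch (value of joint bay_door below 0.02 rad), for 0.2 s.
2. the cover is tugged up with the fingers while the release is still where it was (value of joint bay_door below 0.02 rad and value of joint cover above 0.02 rad and value of joint release below 0.004 m and contact force between the fingers and cover above 0.5 N), for 0.05 s.
3. the cover is raised (value of joint cover above 0.5 rad), for 0.1 s.
At the end, for the whole second after the job is handed in: The door is shut on its catch (below 0.02 rad); the cover stands still at 35 to 55 degrees (0.61 to 0.96 rad), held by the robot's fingers (contact force above 0.8 N); the cup, tape and magnifier are within 30 mm of where they stood (value of joint bay_door below 0.02 rad and value of joint cover between 0.61 and 0.96 rad and velocity of joint cover between -0.1 and 0.1 rad/s and contact force between the fingers and cover above 0.8 N and distance of each of pen_cup, tape_roll, loupe from where it was at the start of the episode below 0.03 m); the arm keeps its last pose, push and grip.
It fails at once if the pen cup is knocked about (distance of pen_cup from where it was at the start of the episode above 0.03 m or angle between pen_cup's own z axis and vertical above 0.5 rad).
It fails at once if the tape roll is knocked about (distance of tape_roll from where it was at the start of the episode above 0.03 m or angle between tape_roll's own z axis and vertical above 0.5 rad).
It fails at once if the loupe is knocked about (distance of loupe from where it was at the start of the episode above 0.03 m or angle between loupe's own z axis and vertical above 0.5 rad).
It also fails if it takes over 64 s, if anything falls off the work surface, if the arm or the gripper's body presses on something with over 40 N, if the wrist force passes 120 N, or if a joint passes its speed limit or range.

## Working session

There is one attempt and no reset: what is moved stays moved. The work goes in short steps, Python scripts to look and compute and a tool call to move; the robot and the scene stay as the last step left them, time stands still between calls to the robot, and variables do not carry over. Pictures are saved under pics/ and viewed, about 8 in all and at most 12, crops included, and the job is handed in when it is done.

Besides the shell and the picture viewer there is one more tool, called after "Emit:" as name(argument=value, ...) on one line, values as JSON. step_arm: Moves the arm, as the interface text tells. Its arguments: {"type":"object","properties":{"increments":{"type":"array"},"force":{"type":"number"}},"required":["increments"]}

```bash
mkdir -p pics; ls; cat > h.py <<'E'
import numpy as np, cv2
from rig import manip
def cam(n):
    c=manip.get_image(n); c['K']=np.array([[c['fx'],0,c['cx']],[0,c['fy'],c['cy']],[0,0,1.]]); return c
def ray(c,uv):
    uv=np.array(uv,float).reshape(-1,1,2)
    n=cv2.undistortPoints(uv,c['K'],np.array(c['D'],float)).reshape(-1,2)
    R=cv2.Rodrigues(np.array(c['rvec'],float))[0]; t=np.array(c['tvec'],float).ravel()
    return -R.T@t, np.c_[n,np.ones(len(n))]@R
def onz(c,uv,z):
    o,d=ray(c,uv); return o+d*((z-o[2])/d[:,2])[:,None]
def proj(c,P):
    return cv2.projectPoints(np.array(P,float).reshape(-1,3),np.array(c['rvec'],float),np.array(c['tvec'],float),c['K'],np.array(c['D'],float))[0].reshape(-1,2)
def save(n,img): cv2.imwrite('pics/'+n+'.png',cv2.cvtColor(img,cv2.COLOR_RGB2BGR))
E
python3 - <<'E'
from h import *
print(manip.get_state())
for n in('scene','top'):
    c=cam(n); save(n+'0',c['img']); print(n,ray(c,[[320,200]]),c['fx'])
E
```

```text
pics
{'clock': 0.0, 'qpos': array([-1.46001048e+00,  2.76609212e-01,  1.50616797e+00,  2.52373373e-06,
        1.36068638e+00, -1.21006524e-01]), 'qd': array([ 0.00178692, -0.00022549, -0.00018076, -0.00102129,  0.00071747,
       -0.0012989 ]), 'effort': array([-2.30433989e-04, -4.16779089e+01, -2.45807648e+01, -2.09954069e-04,
        1.10755613e-02, -1.35750643e-06]), 'position': array([ 0.13202218, -0.5590835 ,  0.23041772]), 'ee_rot': array([ 0.08110597,  0.70236716,  0.08242887, -0.70235865]), 'contact_force': array([-1.14310488, -0.8612738 , -0.33687007]), 'moment': array([-0.04015773, -0.03498314, -0.00550419]), 'width': 0.08553286370474925}
scene (array([1.21968681, 0.20015835, 0.86953616]), array([[-0.60587237, -0.18910784, -0.77285826]])) 385.7949148501348
top (array([ 0.45552897, -0.00559303,  1.18452425]), array([[ 1.55826284e-01,  6.20212950e-04, -9.87913605e-01]])) 466.963689700724
```

View pics/top0.png

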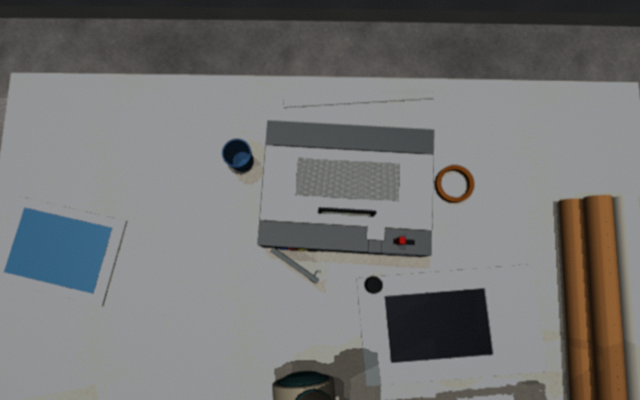

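View pics/scene0.png

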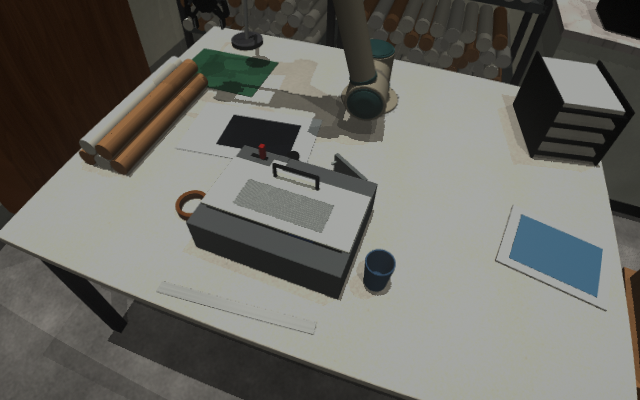

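Top view: the plotter's top has corners at about (267,121), (434,130), (431,255), (258,246). The bar runs (319,210)–(375,212), the red fin is at (402,240), the door stands ajar from (273,250) to (318,278), and the loupe is at (373,285).

```bash
cat > m.py <<'E'
from h import *
c=cam('top'); I=c['img']; hsv=cv2.cvtColor(I,cv2.COLOR_RGB2HSV)
H,S,V=[hsv[...,i].astype(int) for i in range(3)]
def blob(m,box):
    u0,v0,u1,v1=box; mm=np.zeros(m.shape,np.uint8); mm[v0:v1,u0:u1]=m[v0:v1,u0:u1]
    n,l,s,ce=cv2.connectedComponentsWithStats(mm); k=1+np.argmax(s[1:,4]); return ce[k],(l==k)
C=onz(c,[[267,121],[434,130],[431,255],[258,246]],.11)
print('corners',C.round(4)); 
for i in range(4): print(np.linalg.norm(C[i]-C[(i+1)%4]).round(4))
red,_=blob((S>150)&((H<6)|(H>174))&(V>100),(380,220,430,260)); print('red',red,onz(c,[red],.156))
bar,bm=blob((V<45),(305,200,390,222)); vs,us=np.nonzero(bm); print('bar',bar,us.min(),us.max(),onz(c,[bar],.16),bm.sum())
pl=onz(c,[[us.min(),vs[us==us.min()].mean()],[us.max(),vs[us==us.max()].mean()]],.16); print(pl)
lp,_=blob((V<45),(355,270,383,300)); print('loupe',lp,onz(c,[lp],.045))
dd,dm=blob((V<140)&(S<80),(264,252,330,300)); vs,us=np.nonzero(dm); print('door px',dm.sum(),us.min(),us.max(),vs.min(),vs.max())
big=cv2.resize(I[195:300,225:445],None,fx=3.6,fy=3.6,interpolation=cv2.INTER_CUBIC); save('crop1',big)
yaw=np.arctan2(*(pl[0]-pl[1])[[0,1]])*-1; y2=[-np.arctan2(*(C[0]-C[1])[[0,1]]),-np.arctan2(*(C[3]-C[2])[[0,1]]),np.arctan2(*(C[0]-C[3])[[1,0]]),np.arctan2(*(C[1]-C[2])[[1,0]])]; print('yaw',np.degrees(yaw),np.degrees(y2), C.mean(0))
E
python3 m.py
```

```text
corners [[ 0.8142  0.126   0.11  ]
 [ 0.7993 -0.2729  0.11  ]
 [ 0.5032 -0.2607  0.11  ]
 [ 0.5151  0.1354  0.11  ]]
0.3992
0.2964
0.3963
0.2993
red [402.22222222 239.83333333] [[ 0.53292488 -0.18725808  0.156     ]]
bar [346.67039106 210.89944134] 319 375 [[ 0.59394765 -0.06439638  0.16      ]] 179
[[ 0.59356478 -0.00321132  0.16      ]
 [ 0.59279539 -0.12695018  0.16      ]]
loupe [372.99534884 284.47906977] [[ 0.43269631 -0.13615204  0.045     ]]
door px 639 269 321 252 284
yaw -0.35625161867208377 [-2.13671812 -1.72172594 -1.79260631 -2.35368169] [ 0.65793525 -0.06806678  0.11      ]
```

View pics/crop1.png

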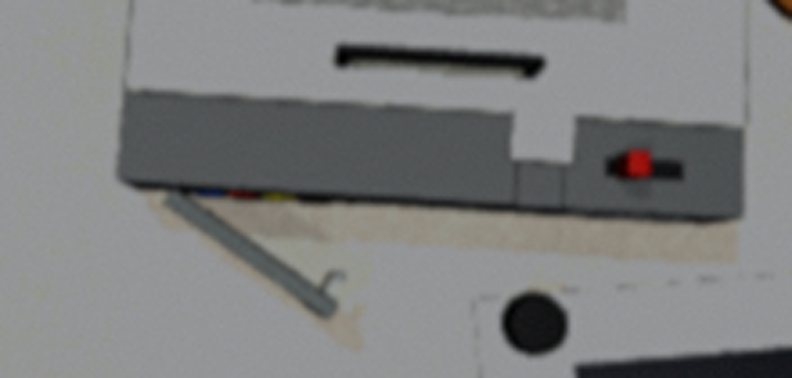

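```bash
python3 - <<'E'
from h import *
c=cam('top'); print(onz(c,[[270,250],[318,283],[320,277],[324,270]],.1025))
yaw=np.radians(-2);R=np.array([[np.cos(yaw),-np.sin(yaw)],[np.sin(yaw),np.cos(yaw)]])
for p in [(-.162,.17),(-.162,.04),(-.065,0),(-.122,-.125),(.085,0)]: print(p,np.array([.658,-.0675])+R@p)
s=manip.get_state(); print(cv2.Rodrigues(np.eye(3))[0].ravel()); from scipy.spatial.transform import Rotation as Ro
q=s['ee_rot']; print(Ro.from_quat(np.r_[q[1:],q[0]]).as_matrix().round(3))
E
```

```text
[[ 0.50690275  0.10820697  0.1025    ]
 [ 0.43434866 -0.00422046  0.1025    ]
 [ 0.44797333 -0.00851047  0.1025    ]
 [ 0.46401754 -0.0173538   0.1025    ]]
(-0.162, 0.17) [0.5020316  0.10805016]
(-0.162, 0.04) [ 0.49749467 -0.02187065]
(-0.065, 0) [ 0.5930396  -0.06523153]
(-0.122, -0.125) [ 0.53171188 -0.18816611]
(0.085, 0) [ 0.74294822 -0.07046646]
[0. 0. 0.]
[[-0.     0.23  -0.973]
 [ 0.001 -0.973 -0.23 ]
 [-1.    -0.001 -0.   ]]
```

The plotter fits centre (0.658, −0.0675), yaw −2°. From that pose, the fin and bar land within 2 mm of where I measured them. The door is about 0.53 rad open. I'll move in.

Emit:
step_arm(increments=[{"grip": 0, "delta_pos": [0.018, 0.037, 0], "twist": -5}, {"grip": 0, "delta_pos": [0.018, 0.037, 0], "twist": -5}, {"grip": 0, "delta_pos": [0.018, 0.037, 0], "twist": -5}, {"grip": 0, "delta_pos": [0.018, 0.037, 0], "twist": 0}, {"grip": 0, "delta_pos": [0.018, 0.037, 0], "twist": 0}, {"grip": 0, "delta_pos": [0.018, 0.037, 0], "twist": 0}, {"grip": 0, "delta_pos": [0.018, 0.037, 0], "twist": 0}, {"grip": 0, "delta_pos": [0.018, 0.037, 0], "twist": 0}])

```text
clock: 0.87
position: [0.2763, -0.2617, 0.2313]
ee_rot: [-0.011, 0.707, -0.011, -0.707]
contact_force: [0.8, -0.2, 0.3]
width: 0.0
```

Emit:
step_arm(increments=[{"grip": 0, "delta_pos": [0.018, 0.037, 0], "twist": 0}, {"grip": 0, "delta_pos": [0.018, 0.037, 0], "twist": 0}, {"grip": 0, "delta_pos": [0.018, 0.037, 0], "twist": 0}, {"grip": 0, "delta_pos": [0.018, 0.037, 0], "twist": 0}, {"grip": 0, "delta_pos": [0.018, 0.037, 0], "twist": 0}, {"grip": 0, "delta_pos": [0.018, 0.037, 0], "twist": 0}, {"grip": 0, "delta_pos": [0.018, 0.037, 0], "twist": 0}, {"grip": 0, "delta_pos": [0.018, 0.037, 0], "twist": 0}])

```text
clock: 1.53
position: [0.4203, 0.0345, 0.2315]
ee_rot: [-0.01, 0.707, -0.011, -0.707]
contact_force: [0.5, -1.0, -0.9]
width: 0.0001
```

Emit:
step_arm(increments=[{"grip": 0, "delta_pos": [0, 0, -0.038], "twist": 0}, {"grip": 0, "delta_pos": [0, 0, -0.038], "twist": 0}, {"grip": 0, "delta_pos": [0, 0, -0.038], "twist": 0}, {"grip": 0, "delta_pos": [0, 0, -0.038], "twist": 0}, {"grip": 0, "delta_pos": [0.01, -0.005, 0], "twist": 0}, {"grip": 0, "delta_pos": [0.01, -0.005, 0], "twist": 0}, {"grip": 0, "delta_pos": [0.01, -0.005, 0], "twist": 0}, {"grip": 0, "delta_pos": [0.01, -0.005, 0], "twist": 0}, {"grip": 0, "delta_pos": [0.01, -0.005, 0], "twist": 0}])

```text
clock: 2.28
position: [0.4739, 0.0061, 0.0817]
ee_rot: [-0.011, 0.709, -0.011, -0.705]
contact_force: [-0.1, 0.4, 0.5]
width: -0.0002
```

Emit:
step_arm(increments=[{"grip": 0, "delta_pos": [0.005, -0.003, 0], "twist": 0}, {"grip": 0, "delta_pos": [0.003, 0, 0], "twist": 0}, {"grip": 0, "delta_pos": [0.003, 0, 0], "twist": 0}, {"grip": 0, "delta_pos": [0.003, 0, 0], "twist": 0}])

```text
clock: 2.62
position: [0.4809, 0.0042, 0.0792]
ee_rot: [0.01, -0.705, 0.011, 0.709]
contact_force: [-7.9, -0.7, 6.0]
width: 0.0
```

Emit:
step_arm(increments=[{"grip": 0, "delta_pos": [0.002, 0, 0], "twist": 0}, {"grip": 0, "delta_pos": [0.002, 0, 0], "twist": 0}, {"grip": 0, "delta_pos": [0.002, 0, 0], "twist": 0}])

```text
clock: 2.87
position: [0.4866, 0.0043, 0.0788]
ee_rot: [0.01, -0.705, 0.011, 0.709]
contact_force: [-1.6, -1.1, -0.4]
width: -0.0006
```

Past the roller: the force peaked at about 8 N and has dropped to 1.6 N. I'll push on to the stop.

Emit:
step_arm(increments=[{"grip": 0, "delta_pos": [0.002, 0, 0], "twist": 0}, {"grip": 0, "delta_pos": [0.002, 0, 0], "twist": 0}, {"grip": 0, "delta_pos": [0, 0, 0], "twist": 0}])

```text
clock: 3.12
position: [0.4888, 0.0045, 0.0788]
ee_rot: [0.01, -0.703, 0.01, 0.711]
contact_force: [-10.2, -2.5, 7.0]
width: 0.0001
```

Emit:
step_arm(increments=[{"grip": 0, "delta_pos": [0.002, 0, 0], "twist": 0}, {"grip": 0, "delta_pos": [0.001, 0, 0], "twist": 0}, {"grip": 0, "delta_pos": [0, 0, 0], "twist": 0}])

```text
clock: 3.37
position: [0.4888, 0.0045, 0.0787]
ee_rot: [0.01, -0.701, 0.01, 0.713]
contact_force: [-15.1, -2.9, 11.6]
width: -0.0
```

Emit:
step_arm(increments=[{"grip": 0, "delta_pos": [-0.025, 0, 0], "twist": 0}, {"grip": 0, "delta_pos": [-0.025, 0, 0], "twist": 0}, {"grip": 0, "delta_pos": [0, 0, 0.04], "twist": 0}, {"grip": 0, "delta_pos": [0, 0, 0.04], "twist": 0}, {"grip": 0, "delta_pos": [0, 0, 0.04], "twist": 0}, {"grip": 0, "delta_pos": [0, 0, 0.04], "twist": 0}])

```text
clock: 3.87
position: [0.447, 0.0048, 0.2415]
ee_rot: [-0.011, 0.708, -0.01, -0.706]
contact_force: [2.0, 0.4, -0.7]
width: 0.0002
```

```bash
python3 - <<'E'
from h import *
s=manip.get_state(); print(s['qpos'].round(3),s['position'])
c=cam('top'); save('top1',cv2.resize(c['img'][195:300,225:445],None,fx=3.6,fy=3.6,interpolation=cv2.INTER_CUBIC))
c=cam('wrist'); print(c['mount'])
E
```

```text
[-1.460e-01  7.400e-02  1.737e+00  1.000e-03  1.329e+00  1.455e+00] [0.44703103 0.00478023 0.24146196]
[[-6.69859914e-04 -3.06788641e-01  9.51777433e-01 -1.41917384e-01]
 [ 9.99999605e-01  3.49841317e-04  8.16563795e-04 -8.38199698e-04]
 [-5.83483567e-04  9.51777604e-01  3.06788285e-01 -7.91518432e-02]
 [ 0.00000000e+00  0.00000000e+00  0.00000000e+00  1.00000000e+00]]
```

View pics/top1.png

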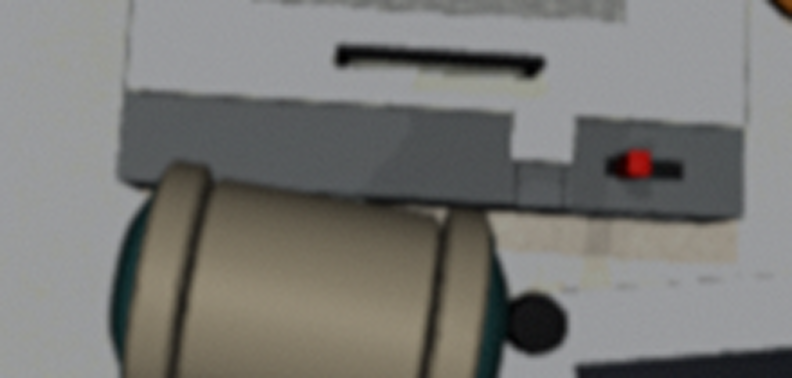

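Nothing sticks out past the plotter's front beside the arm, at about crop (330,300), where the door tip was. The arm covers the hinge end. I'll move over the bar and turn the jaws across it.

Emit:
step_arm(increments=[{"grip": 0.6, "delta_pos": [0.0146, -0.007, 0], "twist": 7}, {"grip": 0.6, "delta_pos": [0.0146, -0.007, 0], "twist": 7}, {"grip": 0.6, "delta_pos": [0.0146, -0.007, 0], "twist": 7}, {"grip": 0.6, "delta_pos": [0.0146, -0.007, 0], "twist": 7}, {"grip": 0.6, "delta_pos": [0.0146, -0.007, 0], "twist": 7}, {"grip": 0.6, "delta_pos": [0.0146, -0.007, 0], "twist": 7}, {"grip": 0.6, "delta_pos": [0.0146, -0.007, 0], "twist": 7}, {"grip": 0.6, "delta_pos": [0.0146, -0.007, 0], "twist": 7}, {"grip": 0.6, "delta_pos": [0.0146, -0.007, 0], "twist": 7}, {"grip": 0.6, "delta_pos": [0.0146, -0.007, 0], "twist": 7}])

```text
clock: 4.8
position: [0.5941, -0.0656, 0.2386]
ee_rot: [0.399, 0.584, 0.399, -0.584]
contact_force: [0.4, 0.5, 0.7]
width: 0.0515
```

Emit:
step_arm(increments=[{"grip": 0.6, "delta_pos": [0, 0, 0], "twist": 7}, {"grip": 0.6, "delta_pos": [0, 0, 0], "twist": 7}, {"grip": 0.6, "delta_pos": [0, 0, 0], "twist": 6}, {"grip": 0.6, "delta_pos": [0, 0, 0], "twist": 0}])

```text
clock: 5.13
position: [0.5934, -0.0654, 0.2385]
ee_rot: [0.493, 0.507, 0.493, -0.507]
contact_force: [-0.8, -0.4, 0.6]
width: 0.0514
```

```bash
python3 - <<'E'
from h import *
from scipy.spatial.transform import Rotation as Ro
s=manip.get_state(); print(s['qpos'].round(3),s['position'],s['width'])
q=s['ee_rot']; R=Ro.from_quat(np.r_[q[1:],q[0]]).as_matrix(); print(R.round(3))
c=cam('wrist'); save('w1',c['img'])
M=np.eye(4);M[:3,:3]=R;M[:3,3]=s['position'];W=np.linalg.inv(M@c['mount'])
c['rvec']=cv2.Rodrigues(W[:3,:3])[0];c['tvec']=W[:3,3]
yaw=np.radians(-2);cc,ss=np.cos(yaw),np.sin(yaw)
for y in(-.06,0,.06): p=[.658+cc*-.065-ss*y,-.0675+ss*-.065+cc*y,.16]; print('bar pred px',proj(c,[p]))
E
```

```text
[-0.227  0.305  1.444  0.     1.392 -0.198] [ 0.59342184 -0.06538213  0.23852702] 0.051365338880048364
[[ 0.     1.    -0.028]
 [ 0.    -0.028 -1.   ]
 [-1.     0.    -0.   ]]
bar pred px [[315.44209619 282.33671865]]
bar pred px [[315.86655595 214.8212307 ]]
bar pred px [[316.37140105 135.68589859]]
```

View pics/w1.png

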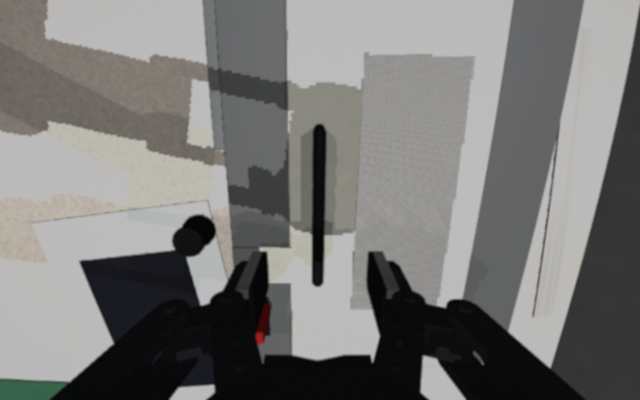

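The wrist view shows the bar from (320,130) to (318,282), within 3 px of prediction and centred between the fingers. The front face looks flush, so the door is shut. I'll grasp the bar.

Emit:
step_arm(increments=[{"grip": 0.6, "delta_pos": [0.001, 0, -0.035], "twist": 0}, {"grip": 0.6, "delta_pos": [0, 0, -0.035], "twist": 0}, {"grip": 0.6, "delta_pos": [0, 0, -0.0275], "twist": 0}, {"grip": 0.6, "delta_pos": [0, 0, 0], "twist": 0}, {"grip": 0, "delta_pos": [0, 0, 0], "twist": 0}, {"grip": 0, "delta_pos": [0, 0, 0], "twist": 0}, {"grip": 0, "delta_pos": [0, 0, 0], "twist": 0}, {"grip": 0, "delta_pos": [0, 0, 0], "twist": 0}, {"grip": 0, "delta_pos": [0, 0, 0], "twist": 0}], force=50)

```text
clock: 5.93
position: [0.5942, -0.0659, 0.1442]
ee_rot: [0.493, 0.508, 0.492, -0.507]
contact_force: [-3.7, 0.2, 6.6]
width: 0.0083
```

Emit:
step_arm(increments=[{"grip": 0, "delta_pos": [0.0005, 0, 0.002], "twist": 0}, {"grip": 0, "delta_pos": [0.0005, 0, 0.002], "twist": 0}, {"grip": 0, "delta_pos": [0.0005, 0, 0.002], "twist": 0}, {"grip": 0, "delta_pos": [0, 0, 0], "twist": 0}])

```text
clock: 6.27
position: [0.5953, -0.066, 0.148]
ee_rot: [-0.492, -0.507, -0.492, 0.508]
contact_force: [-1.2, -1.3, -1.7]
width: 0.0082
```

Emit:
step_arm(increments=[{"grip": 0, "delta_pos": [0.0005, 0, 0.002], "twist": 0}, {"grip": 0, "delta_pos": [0.0005, 0, 0.002], "twist": 0}, {"grip": 0, "delta_pos": [0, 0, 0], "twist": 0}, {"grip": 0, "delta_pos": [0, 0, 0], "twist": 0}])

```text
clock: 6.6
position: [0.5968, -0.066, 0.1518]
ee_rot: [-0.493, -0.507, -0.492, 0.508]
contact_force: [-1.4, -2.6, -3.6]
width: 0.0083
```

Emit:
step_arm(increments=[{"grip": 0, "delta_pos": [0.0005, 0, 0.002], "twist": 0}, {"grip": 0, "delta_pos": [0.0005, 0, 0.002], "twist": 0}, {"grip": 0, "delta_pos": [0, 0, 0], "twist": 0}, {"grip": 0, "delta_pos": [0, 0, 0], "twist": 0}])

```text
clock: 6.93
position: [0.5969, -0.066, 0.1526]
ee_rot: [-0.492, -0.507, -0.493, 0.508]
contact_force: [2.8, -3.6, -19.9]
width: 0.0079
```

It stopped hard at 20 N after about 8 mm, so the cover is caught. I'll lower it, let go and go to the release.

Emit:
step_arm(increments=[{"grip": 0, "delta_pos": [-0.002, 0, -0.007], "twist": 0}, {"grip": 0, "delta_pos": [-0.0015, 0, -0.006], "twist": 0}, {"grip": 0, "delta_pos": [0, 0, 0], "twist": 0}, {"grip": 0.6, "delta_pos": [0, 0, 0], "twist": 0}, {"grip": 0.6, "delta_pos": [0, 0, 0], "twist": 0}, {"grip": 0.6, "delta_pos": [0, 0, 0], "twist": 0}, {"grip": 0.6, "delta_pos": [0, 0, 0.03], "twist": 0}, {"grip": 0.6, "delta_pos": [0, 0, 0.035], "twist": 0}])

```text
clock: 7.6
position: [0.5926, -0.0647, 0.2062]
ee_rot: [-0.491, -0.507, -0.494, 0.508]
contact_force: [0.4, -0.0, 0.5]
width: 0.0512
```

Emit:
step_arm(increments=[{"grip": 0, "delta_pos": [-0.02, -0.03, 0.01], "twist": 0}, {"grip": 0, "delta_pos": [-0.02, -0.03, 0], "twist": 0}, {"grip": 0, "delta_pos": [-0.022, -0.032, 0], "twist": 0}, {"grip": 0, "delta_pos": [0, 0, 0], "twist": 0}])

```text
clock: 7.93
position: [0.5293, -0.1621, 0.2188]
ee_rot: [-0.492, -0.507, -0.491, 0.509]
contact_force: [-0.5, -0.3, 0.1]
width: 0.0028
```

```bash
cat > w.py <<'E'
from h import *
import sys
from scipy.spatial.transform import Rotation as Ro
def wcam():
    s=manip.get_state(); q=s['ee_rot']; R=Ro.from_quat(np.r_[q[1:],q[0]]).as_matrix()
    c=cam('wrist'); M=np.eye(4);M[:3,:3]=R;M[:3,3]=s['position'];W=np.linalg.inv(M@c['mount'])
    c['rvec']=cv2.Rodrigues(W[:3,:3])[0];c['tvec']=W[:3,3]; return s,c
if __name__=='__main__':
    s,c=wcam(); print(s['position'],s['width']); save(sys.argv[1],c['img'])
    print(proj(c,[[.5317,-.1882,.156]]))
E
python3 w.py w2
```

```text
[ 0.52933806 -0.16213408  0.2188404 ] 0.0027820717474283567
[[320.67047778 254.20092012]]
```

View pics/w2.png

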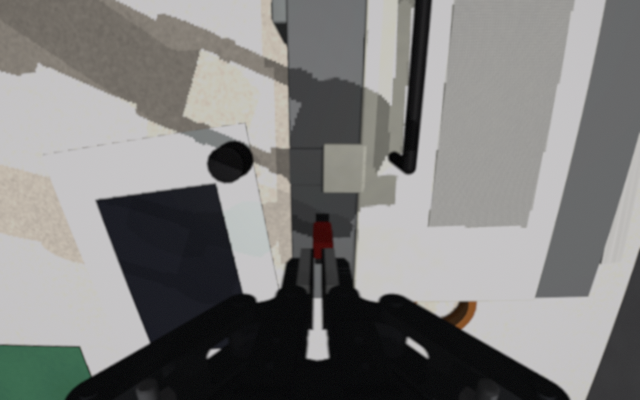

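The fin sits straight ahead of the fingers at about (322,250), as predicted. The door edge at (283,40) lies parallel to the face. I'll go down beside the fin and push −y.

Emit:
step_arm(increments=[{"grip": 0, "delta_pos": [0.002, 0.006, -0.03], "twist": 0}, {"grip": 0, "delta_pos": [0, 0, -0.03], "twist": 0}, {"grip": 0, "delta_pos": [0, 0, -0.027], "twist": 0}, {"grip": 0, "delta_pos": [0, 0, 0], "twist": 0}, {"grip": 0, "delta_pos": [0, -0.005, 0], "twist": 0}, {"grip": 0, "delta_pos": [0, -0.005, 0], "twist": 0}, {"grip": 0, "delta_pos": [0, -0.005, 0], "twist": 0}, {"grip": 0, "delta_pos": [0, 0, 0], "twist": 0}])

```text
clock: 8.65
position: [0.5358, -0.1683, 0.1328]
ee_rot: [0.494, 0.508, 0.491, -0.507]
contact_force: [-0.0, 0.0, -0.4]
width: 0.0001
```

Emit:
step_arm(increments=[{"grip": 0, "delta_pos": [0, -0.004, 0], "twist": 0}, {"grip": 0, "delta_pos": [0, -0.004, 0], "twist": 0}, {"grip": 0, "delta_pos": [0, -0.004, 0], "twist": 0}, {"grip": 0, "delta_pos": [0, 0, 0], "twist": 0}])

```text
clock: 8.98
position: [0.5343, -0.1791, 0.1313]
ee_rot: [0.492, 0.508, 0.492, -0.507]
contact_force: [0.3, 1.6, 2.0]
width: -0.0003
```

Emit:
step_arm(increments=[{"grip": 0, "delta_pos": [0, -0.004, 0], "twist": 0}, {"grip": 0, "delta_pos": [0, -0.004, 0], "twist": 0}, {"grip": 0, "delta_pos": [0, -0.003, 0], "twist": 0}, {"grip": 0, "delta_pos": [0, 0, 0], "twist": 0}])

```text
clock: 9.32
position: [0.5338, -0.1902, 0.1307]
ee_rot: [-0.492, -0.507, -0.492, 0.508]
contact_force: [1.0, 1.4, 0.8]
width: -0.0004
```

Emit:
step_arm(increments=[{"grip": 0, "delta_pos": [0, -0.003, 0], "twist": 0}, {"grip": 0, "delta_pos": [0, -0.002, 0], "twist": 0}, {"grip": 0, "delta_pos": [0, 0, 0], "twist": 0}])

```text
clock: 9.57
position: [0.5337, -0.1913, 0.1307]
ee_rot: [0.49, 0.509, 0.494, -0.506]
contact_force: [0.3, 10.7, 5.3]
width: -0.0003
```

The fin has reached its stop: 10.7 N, at the expected 22 mm of travel. Back to the bar.

Emit:
step_arm(increments=[{"grip": 0, "delta_pos": [0, 0.015, 0], "twist": 0}, {"grip": 0, "delta_pos": [0, 0, 0.04], "twist": 0}, {"grip": 0, "delta_pos": [0, 0, 0.04], "twist": 0}, {"grip": 0.6, "delta_pos": [0.02, 0.038, 0], "twist": 0}, {"grip": 0.6, "delta_pos": [0.02, 0.038, 0], "twist": 0}, {"grip": 0.6, "delta_pos": [0.02, 0.037, 0], "twist": 0}, {"grip": 0.6, "delta_pos": [0, 0, 0], "twist": 0}, {"grip": 0.6, "delta_pos": [0, 0, 0], "twist": 0}])

```text
clock: 10.23
position: [0.5935, -0.0679, 0.2104]
ee_rot: [-0.494, -0.506, -0.493, 0.507]
contact_force: [-0.5, -0.5, -0.9]
width: 0.0512
```

```bash
python3 - <<'E'
from w import *
s,c=wcam(); print(s['position'],s['width'],s['qpos'].round(3))
h=cv2.cvtColor(c['img'],cv2.COLOR_RGB2HSV); m=(h[...,1]>150)&((h[...,0]<6)|(h[...,0]>174))&(h[...,2]>60)
v,u=np.nonzero(m); print('red',len(u),u.mean() if len(u) else 0,v.mean() if len(u) else 0, proj(c,[[.531,-.210,.156],[.593,-.0652,.16]]))
save('w3',c['img'])
E
```

```text
[ 0.59350136 -0.06793801  0.21035649] 0.051182946363972505 [-0.229  0.321  1.491 -0.002  1.328 -0.203]
red 0 0 0 [[247.95041361 381.20484329]
 [315.38338167 225.02978484]]
```

View pics/w3.png

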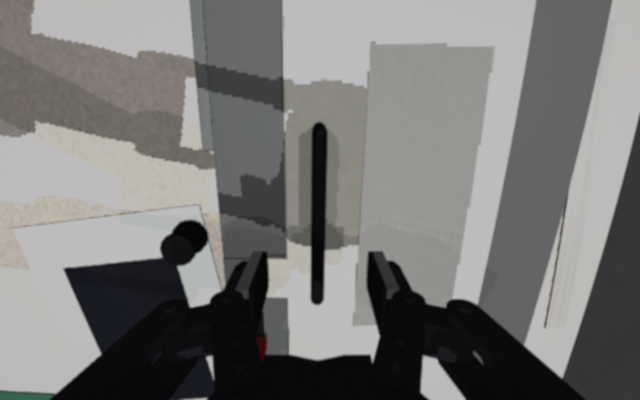

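The bar is centred at (319,215), the fin has moved out towards the right-hand end behind the finger at (262,348), and the door is flush. I'll grasp and lift.

Emit:
step_arm(increments=[{"grip": 0.6, "delta_pos": [0.001, 0, -0.035], "twist": 0}, {"grip": 0.6, "delta_pos": [0, 0, -0.034], "twist": 0}, {"grip": 0.6, "delta_pos": [0, 0, 0], "twist": 0}, {"grip": 0, "delta_pos": [0, 0, 0], "twist": 0}, {"grip": 0, "delta_pos": [0, 0, 0], "twist": 0}, {"grip": 0, "delta_pos": [0, 0, 0], "twist": 0}, {"grip": 0, "delta_pos": [0, 0, 0], "twist": 0}, {"grip": 0, "delta_pos": [0, 0, 0], "twist": 0}], force=50)

```text
clock: 10.95
position: [0.594, -0.0703, 0.1442]
ee_rot: [0.493, 0.508, 0.491, -0.507]
contact_force: [-2.7, -2.6, 6.7]
width: 0.0084
```

Emit:
step_arm(increments=[{"grip": 0, "delta_pos": [0.001, 0, 0.004], "twist": 0}, {"grip": 0, "delta_pos": [0.001, 0, 0.004], "twist": 0}, {"grip": 0, "delta_pos": [0.002, 0, 0.004], "twist": 0}, {"grip": 0, "delta_pos": [0, 0, 0], "twist": 0}])

```text
clock: 11.28
position: [0.5976, -0.0704, 0.1544]
ee_rot: [-0.493, -0.507, -0.492, 0.508]
contact_force: [-0.7, -5.1, -3.6]
width: 0.0079
```

The cover passes the old stop with only the ~3.6 N weight at the bar, so it's free. I'll follow the arc up.

Emit:
step_arm(increments=[{"grip": 0, "delta_pos": [0.004, 0, 0.0085], "twist": 0}, {"grip": 0, "delta_pos": [0.0044, 0, 0.0085], "twist": 0}, {"grip": 0, "delta_pos": [0.005, 0, 0.008], "twist": 0}, {"grip": 0, "delta_pos": [0.0054, 0, 0.008], "twist": 0}, {"grip": 0, "delta_pos": [0.006, 0, 0.0072], "twist": 0}, {"grip": 0, "delta_pos": [0.0063, 0, 0.0072], "twist": 0}, {"grip": 0, "delta_pos": [0, 0, 0], "twist": 0}])

```text
clock: 11.87
position: [0.6274, -0.0715, 0.2028]
ee_rot: [-0.493, -0.505, -0.492, 0.509]
contact_force: [-7.2, -7.8, 1.2]
width: 0.0081
```

Emit:
step_arm(increments=[{"grip": 0, "delta_pos": [0.0069, -0.001, 0.0065], "twist": 0}, {"grip": 0, "delta_pos": [0.007, 0, 0.0064], "twist": 0}, {"grip": 0, "delta_pos": [0.0075, 0, 0.0057], "twist": 0}, {"grip": 0, "delta_pos": [0.0078, -0.001, 0.0055], "twist": 0}, {"grip": 0, "delta_pos": [0.0075, 0, 0.0044], "twist": 0}, {"grip": 0, "delta_pos": [0.0076, 0, 0.0041], "twist": 0}, {"grip": 0, "delta_pos": [0, 0, 0], "twist": 0}])

```text
clock: 12.45
position: [0.6721, -0.0731, 0.2376]
ee_rot: [-0.493, -0.506, -0.491, 0.509]
contact_force: [-7.5, -5.0, 10.8]
width: 0.008
```

At about 45°. The residual force is along the bar's radius, so I'll relax it slightly, settle and check.

Emit:
step_arm(increments=[{"grip": 0, "delta_pos": [-0.001, -0.001, 0.002], "twist": 0}, {"grip": 0, "delta_pos": [0, 0, 0], "twist": 0}, {"grip": 0, "delta_pos": [0, 0, 0], "twist": 0}, {"grip": 0, "delta_pos": [0, 0, 0], "twist": 0}])

```text
clock: 12.78
position: [0.6709, -0.0731, 0.237]
ee_rot: [-0.492, -0.507, -0.492, 0.508]
contact_force: [-5.1, -3.5, 4.3]
width: 0.0077
```

```bash
python3 - <<'E'
from h import *
s=manip.get_state(); print(s['position'],s['contact_force'],s['width'],abs(s['qd']).max())
d=np.array([.7429-s['position'][0],s['position'][2]+.016-.110]); print('r',np.hypot(*d),'theta',np.arctan2(d[1],d[0])-np.arctan2(50,150))
c=cam('scene'); save('s2',cv2.resize(c['img'][100:320,150:450],None,fx=2.6,fy=2.6))
E
```

```text
[ 0.67092399 -0.07308652  0.23704725] [-5.13090831 -3.51469858  4.27665079] 0.007749078167150373 0.0023771235159050345
r 0.16013451156328767 theta 0.7828713455999856
```

View pics/s2.png

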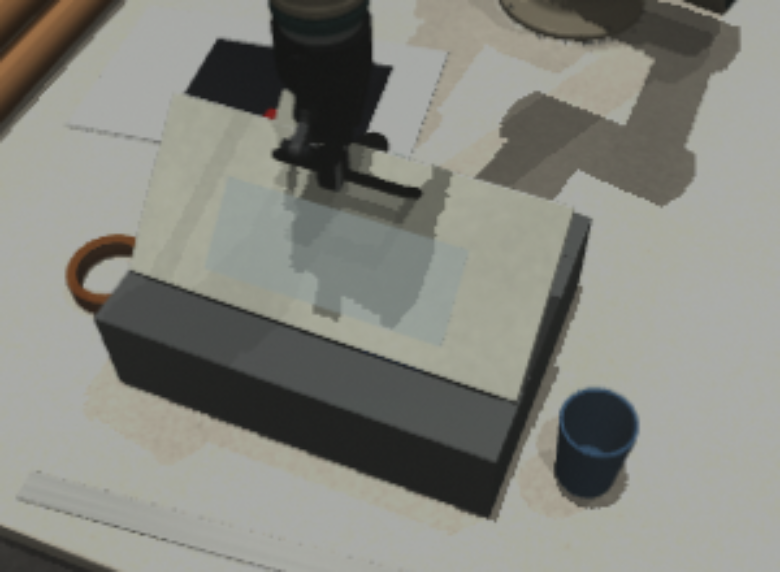

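The cover stands raised with the bar at (345,175) between the fingers. Nothing sticks out from the front-left edge at (590,215), and the cup and tape are where they were. I'll hand in.

```bash
python3 -c "
from rig import manip
print(manip.sign_off())"
```

```text
the job is handed in; nothing more can be done
None
```

The plotter is ready for a look at its print head: the door is shut, the cover is freed, and the gripper is holding it up at about 45°. I handed the job in at about 13 s of the 64 s; the hand-in gives no verdict.

- **Door:** I pushed it through the roller, which peaked at about 8 N. It then came up against a hard stop at 15 N, exactly where a shut door should be. Later wrist pictures showed it flush with the front face.
- **Tug:** with the release untouched, the cover rose about 8 mm and stopped hard at 20 N, so it was caught.
- **Release:** I slid the fin towards the right-hand end until it stopped at 10.7 N, about 22 mm of travel. A colour check in the wrist view then failed to find the fin because a finger was in the way. The picture itself showed it shifted, and the cover then lifted freely with about 3.6 N.
- **Cover:** the bar's position gives about 0.78 rad (45°). The joints are still and the bar is gripped at 50 N.

**Readings that were slightly off:**
- The finger opening reads about 8 mm on the 10 mm bar.
- The bar's distance from the hinge comes out at 160 mm instead of 158 mm.
- A sideways force of about 5 N remains on the tool.

The cup and tape had not moved in the last picture. The loupe was out of sight behind the arm there, but nothing passed near it.

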